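# Check a tube insert's bore on the pin and hold it hole-up

### The arm

A 6-joint arm with a two-finger parallel gripper is mounted at the origin on the work surface; the furniture and walls round the work are solid. World frame = base frame: x ahead of the robot, y to its left, z up, the work surface at z = 0. Lengths are in m, angles in degrees, forces in N, time in s.
With the tool pointing down it reaches from about 0.3 to 0.75 m from the base axis. Payload 8.5 kg.
Tool frame: the origin (TCP) lies on the centre line of the jaws, within the pads' length; the fingertips stand tips_ahead ahead of it and the grasp point (between the pads) lies 3 mm ahead of it (tips_ahead is the distance from the TCP to the fingertips, in m); z points along the fingers, y is the line along which they close (so a half turn about z gives the same grasp; the last joint's range is limited). The gripper opens to 85 mm and grips with 20 to 120 N. Pads are 22 mm wide; open, the fingers measure 114 mm over their backs; the gripper's body (76 mm by 85 mm) begins 54 mm behind the grasp point. The pads swing forward as they close: fully open they stand 13 mm farther back than shut.
Start: joints at [-81.32, 21.807, 74.336, -0, 83.858, -12.336], TCP at [0.197, -0.513, 0.253] pointing down, gripper open.
Joint ranges: [-178.18, 178.18], [-50.72, 133.34], [12.68, 142.11], [-81.47, 261.47], [9.98, 163.14], [-165.26, 165.26]. Speed limits (degrees/s): [136.94, 136.94, 180, 180, 180, 180].

### API

Orientations are given as a 3x3 rotation matrix whose columns are the frame's x, y, z axes.
In Python, from rig import observe, get_image, close_job, tips_ahead gives the robot as it stands.
- The arm moves only by the tool creep_tool, called as a command line: name --argument value ..., lists and objects as JSON in quotes. Schema: {"type":"object","properties":{"ticks":{"type":"object","properties":{"steps":{"type":"array","items":{"type":"array","items":{"type":"number"},"minItems":5,"maxItems":5},"minItems":1,"maxItems":10}},"additionalProperties":false,"required":["steps"]},"grip_force":{"type":"number"},"only":{"type":"string"},"quiet":{"type":"boolean"},"lines":{"type":"string"}},"required":["ticks"],"additionalProperties":false}. ticks is an object whose key "steps" holds a list of rows, 1 to 10 of them, each of 5 numbers: dx, dy, dz in shares of the most that a row can go, 1 being 50 mm, then a turn about the tool's z in a scale on which 1.0 is 60 degrees, then the finger opening in m; each row shifts and turns the commanded pose from where the row before left it, along the tool's axes as they then stand; what a row does not reach is not made up. A row lasts 1/10 s, in which the tool goes at most 0.05 m and 8.59 degrees, less where a joint would pass 70% of its speed; a pose out of reach is approached as far as the arm can. The fingers move at their own pace and stop on an object; grip_force is the grip in N (left out, the last holds). Time passes only in rows, so rows that do not move let the fingers close. The tool returns the time, the measured TCP pose, the force, the opening and the grip force at its end. only (a regular expression) keeps the lines of the reply that match it, lines (a string "A,B") keeps lines A to B, and quiet returns only ok. Input that does not fit is refused with a message, and nothing moves.
- observe(): the state, without advancing time (a new reading comes with each control period).
- get_image(name): name is "side" or "top"; returns a dict with "pixels" (420x560x3 uint8, red, green, blue), "depth" (420x560 float32, m along the optical axis (not along the pixel's ray), 0 where there is no reading), "K" (3x3 intrinsics, pixels), "extrinsics" (4x4, takes a point from world to camera coordinates). Camera axes: x right, y down, z forward; pixel columns grow to the right and rows downward; lengths in m; the calibration is good to about 2 mm. A picture is of the moment at which its call begins.
- close_job(): hands the job in; it is judged then, once.
The state is a dict: "time_s": time; "q": joint angles; "qvel": joint speeds; "joint_efforts": joint torques, N m; "position": TCP position; "tool_rot": TCP orientation; "ft_force": force on the tool from outside, world axes, zero at the start; "wrist_torque": the same for the moment, N m; "grip_width": finger opening in m; "gripper_force": force on a finger pad.
Only numpy, scipy, OpenCV 4.12 (cv2) and the standard library are available. Lean on these libraries where they do the work, as an engineer would, in place of code of your own. Each camera call takes 0.05 s, during which the arm holds its last target. There are 200 camera calls.

### The job

The dark square tube insert lying on the worktop has a deep blind bore in one end only; both ends look much alike, so feel for it: the bored end slips down over the pin of the check stand, the other end does not. Slip the bored end over the pin, let go so that the insert sits fully home on the stand's collar by itself, then take it off, turn it over and finish while still holding it upright, hole up, well clear of the worktop (at least 10 cm of air under it). Leave the jars and the vial standing where they are.

Things in the scene. Friction and masses are not known exactly. Their poses are not given: they have to be found in the camera images.
- insert: dark blue-grey square plastic sleeve, 80 mm long (its x axis), 38 x 38 mm across, about 110 g, starts lying flat in any direction; origin at its middle, 19 mm up as it lies. Flat sides, two 1 mm deep grooves. One end has a blind bore 17.5 mm wide, 62 mm deep; the other a relief as wide but only 6 mm deep. Which end of x is bored is not told: try it on the pin
- check_stand: fixed bore-check stand: base 70 (x) by 100 (y) mm, 14 mm high; on it a dark steel collar 34 mm wide, its top 18 mm above the worktop; from the collar rises an upright steel pin 12 mm thick. Origin under the pin, on the worktop. Home on the collar, the insert's middle is 58 mm above the worktop; wrong end down it stops on the pin's tip, its middle 102 mm up
- pin (a point): centre of the pin's tip, 68 mm above the worktop, 50 mm above the collar; the pin tapers over its last 8 mm from 12 to 5 mm. The worktop between the insert's start and the stand is clear, free for laying the insert down
- teal_jar: white jar with teal cap, 42 mm across, 88 mm high, loose, stands left of the insert; origin at the centre of its underside. Not to be moved
- red_cap_jar: small white jar with red cap, 26 mm across, 83 mm high, loose, stands on the robot's side between insert and check stand; origin at the centre of its underside. Not to be moved
- brown_vial: small vial with brown stopper, 21 mm across, 72 mm high, loose, stands left of and beyond the insert, near the clear box of caps; origin at the centre of its underside. Not to be moved

How it is judged (in metres and radians):
On the way:
1. the insert sits bored end down over the pin, fully home on the collar, and is let go (horizontal distance between insert and pin below 0.006 m and height (world z) of insert below 0.062 m and angle between insert_c0's own z axis and vertical above 2.99 rad and contact force between insert and the fingers below 0.1 N and contact force between insert and check_stand above 0.2 N), for 0.3 s.
At the end, for the whole second after the job is handed in: the fingers hold the insert still with its bored end up, its length within 0.25 rad of vertical, its middle more than 0.13 m above the worktop, touching nothing but the fingers (angle between insert_c0's own z axis and vertical below 0.25 rad and height (world z) of insert above 0.13 m and contact force between insert and the fingers above 2 N and contact force between insert and check_stand below 0.1 N and linear speed of insert below 0.05 m/s); the arm keeps its last pose, push and grip.
It fails at once if a jar or the vial is shifted by more than 30 mm or knocked over (distance of any of teal_jar, red_cap_jar, brown_vial from where it was at the start of the episode above 0.03 m or angle between any of teal_jar, red_cap_jar, brown_vial's own z axis and vertical above 0.5 rad).
It also fails if it takes over 72 s, if anything falls off the work surface, if the arm or the gripper's body presses on something with over 40 N, if the wrist force passes 120 N, or if a joint passes its speed limit or range.

## Working session

There is one attempt and no reset: what is moved stays moved. The work goes in short steps, Python scripts to look and compute and a tool call to move; the robot and the scene stay as the last step left them, time stands still between calls to the robot, and variables do not carry over. Pictures are saved under pics/ and viewed, at most 10 in all, crops included, and the job is handed in when it is done.

```bash
mkdir -p pics; ls; cat > look.py <<'E'
import sys,cv2,numpy as np
from rig import get_image
for n in sys.argv[2:]:
    d=get_image(n); cv2.imwrite(f'pics/{n}_{sys.argv[1]}.png',d['pixels'][:,:,::-1]); np.savez(f'pics/{n}_{sys.argv[1]}.npz',**d)
    E=np.array(d['extrinsics']); print(n,np.round(d['K'],1).tolist(),'cam',np.round(-E[:3,:3].T@E[:3,3],3),np.round(E[:3,:3],2).tolist())
E
python3 look.py a side top; python3 -c "
from rig import *; print(tips_ahead); print(observe())"
```

```text
pics
side [[474.6, 0.0, 278.5], [0.0, 474.6, 210.1], [0.0, 0.0, 1.0]] cam [ 1.076 -0.231  0.691] [[0.16, 0.99, 0.01], [0.68, -0.1, -0.72], [-0.71, 0.12, -0.69]]
top [[434.0, 0.0, 285.1], [0.0, 434.0, 209.3], [0.0, 0.0, 1.0]] cam [ 0.248 -0.155  1.056] [[-0.01, -1.0, -0.02], [-0.98, 0.02, -0.19], [0.19, 0.02, -0.98]]
0.022
{'time_s': 0.1, 'q': array([-8.13076513e+01,  2.18391847e+01,  7.43809156e+01, -9.87699943e-04,
        8.38586212e+01, -1.23355813e+01]), 'qvel': array([-0.060502  , -0.03998874, -0.15104866,  0.00500655, -0.06841683,
        0.03772812]), 'joint_efforts': array([-6.54059071e-01, -4.49543130e+01, -2.31656688e+01, -5.64568763e-04,
        3.56232413e-03,  1.18894488e-05]), 'position': array([ 0.19731076, -0.51312851,  0.25275127]), 'tool_rot': array([[ 9.33404987e-01,  3.58824581e-01, -2.24586231e-04],
       [ 3.58824545e-01, -9.33404044e-01,  1.35557848e-03],
       [ 2.76785185e-04, -1.34589077e-03, -9.99999056e-01]]), 'ft_force': array([-0.22636304,  0.5661955 , -0.31731368]), 'wrist_torque': array([0.02650275, 0.02316426, 0.07670651]), 'gripper_force': 0.0, 'grip_width': 0.0853748561538219}
```

View pics/side_a.png

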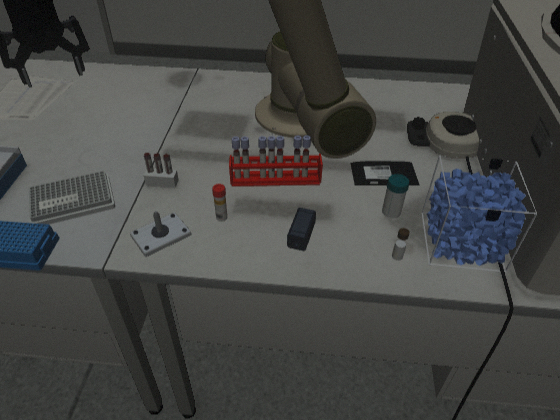

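View pics/top_a.png

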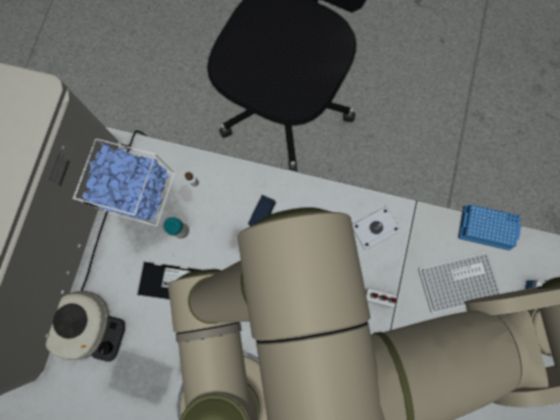

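The side view shows the insert at about (302,229), the pin tip at (156,213), the stand at (160,233), the red-cap jar at (220,203), the teal jar at (396,195) and the vial at (400,243). The top view shows the stand at (377,227) and the insert at (262,210), partly hidden by the arm. Next I measure them.

```bash
cat > geo.py <<'E'
import numpy as np,cv2
def load(f): return dict(np.load(f'pics/{f}.npz'))
def pts(d):
    K,E=d['K'],d['extrinsics']; v,u=np.mgrid[:420,:560]; z=d['depth']
    c=np.stack([(u-K[0,2])/K[0,0]*z,(v-K[1,2])/K[1,1]*z,z],-1)
    return (c-E[:3,3])@E[:3,:3]
def ray(d,u,v,h):
    K,E=d['K'],d['extrinsics']; r=np.linalg.inv(K)@[u,v,1]; w=E[:3,:3].T@r; o=-E[:3,:3].T@E[:3,3]
    return o+w*(h-o[2])/w[2]
E
python3 - <<'E'
from geo import *
for n,boxes in {'side_a':dict(ins=(270,195,335,260),stand=(125,200,195,255),red=(205,180,235,225),teal=(378,170,415,220),vial=(388,225,412,262)),
 'top_a':dict(ins=(240,185,285,230),stand=(348,200,405,252),teal=(160,213,188,240),vial=(180,168,200,190))}.items():
    d=load(n);P=pts(d)
    for k,(a,b,c,e) in boxes.items():
        p=P[b:e,a:c].reshape(-1,3);g=d['pixels'][b:e,a:c].reshape(-1,3).astype(int)
        ok=d['depth'][b:e,a:c].ravel()>0
        if n=='top_a': ok&=p[:,2]<.15
        if k=='ins':
            m=ok&(g.sum(1)<170)&(p[:,2]>.01)
            q=p[m]; t=q[(q[:,2]>.031)]
            print(n,k,len(q),'top z',np.percentile(q[:,2],[5,50,95]).round(4),cv2.minAreaRect((t[:,:2]*1000).astype(np.float32)))
        elif k=='stand':
            t=p[ok&(p[:,2]>.008)&(p[:,2]<.0165)]; print(n,k,cv2.minAreaRect((t[:,:2]*1000).astype(np.float32)),np.median(t[:,2]))
            t=p[ok&(p[:,2]>.03)]; print('  pin',t.mean(0).round(4),t[:,2].max().round(4),np.ptp(t,0).round(4)); t=t[t[:,2]>.055]; print('  tip',len(t),t.mean(0) if len(t) else 0)
        else:
            t=p[ok&(p[:,2]>.02)]; print(n,k,'mean',t.mean(0).round(4),'max',t.max(0).round(4),'min',t.min(0).round(4))
E
```

```text
side_a ins 789 top z [0.0134 0.0357 0.0382] ((443.552490234375, -76.47449493408203), (37.832305908203125, 83.13609313964844), 63.698448181152344)
side_a stand ((404.5748291015625, -351.5123596191406), (73.1001968383789, 100.12042236328125), 27.397741317749023) 0.012798607658487365
  pin [ 0.4076 -0.3508  0.05  ] 0.068 [0.0117 0.0113 0.0378]
  tip 39 [ 0.40691019 -0.35111797  0.0611659 ]
side_a red mean [ 0.3764 -0.2295  0.0579] max [ 0.3837 -0.217   0.0841] min [ 0.3579 -0.2417  0.02  ]
side_a teal mean [0.4156 0.1189 0.064 ] max [0.4286 0.1433 0.0895] min [0.386  0.1027 0.0201]
side_a vial mean [0.5307 0.0917 0.0486] max [0.5396 0.1028 0.0723] min [0.5172 0.0829 0.0205]
top_a ins 357 top z [0.0338 0.0369 0.0402] ((438.9857482910156, -77.7384033203125), (36.075199127197266, 75.64178466796875), 65.23961639404297)
top_a stand ((402.009765625, -351.8218994140625), (69.72257232666016, 100.51758575439453), 26.96919059753418) 0.013372956397872103
  pin [ 0.4006 -0.35    0.055 ] 0.07 [0.0113 0.0111 0.0394]
  tip 23 [ 0.40125879 -0.35106677  0.06261376]
top_a teal mean [0.4012 0.1188 0.0753] max [0.4234 0.1442 0.0924] min [0.3827 0.1025 0.02  ]
top_a vial mean [0.5225 0.0911 0.0539] max [0.5337 0.1026 0.0749] min [0.514  0.0829 0.021 ]
```

Careful with the scale: shifts go in shares of 50 mm and turns go in shares of 60 degrees. That gives: 0.03 m is 0.6, -0.021 m is -0.42.

creep_tool --ticks '{"steps": [[0.6,-0.4,0,0,0.085],[0.6,-0.4,0,0,0.085],[0.6,-0.4,0,0,0.085],[0.6,-0.4,0,0,0.085],[0.6,-0.4,0,0,0.085],[0.6,-0.4,0,0,0.085],[0.6,-0.42,0,0,0.085],[0.6,-0.42,0,0,0.085],[0.6,-0.42,0,0,0.085],[0.6,-0.42,0,0,0.085]]}' --grip_force 20

```text
time_s: 1.1
position: [0.4046, -0.214, 0.2532]
tool_rot: [[0.934, 0.358, -0.0], [0.358, -0.934, 0.0], [-0.0, -0.0, -1.0]]
ft_force: [0.4, -0.4, 0.1]
grip_width: 0.0849
gripper_force: 0.0
```

creep_tool --ticks '{"steps": [[0.6,-0.42,0,0,0.085],[0.6,-0.42,0,0,0.085],[0.6,-0.42,0,0,0.085],[0.48,-0.42,0,0,0.085],[0,0,0,0.1317,0.085],[0,0,0,0.1317,0.085],[0,0,0,0.1317,0.085],[0,0,0,0.1317,0.085],[0,0,0,0.1317,0.085],[0,0,0,0.13,0.085]]}'

```text
time_s: 2.1
position: [0.4803, -0.096, 0.253]
tool_rot: [[0.894, -0.448, -0.001], [-0.448, -0.894, 0.0], [-0.001, 0.0, -1.0]]
ft_force: [1.0, 0.2, 0.0]
grip_width: 0.085
gripper_force: 0.0
```

```bash
cat > st.py <<'E'
import numpy as np,sys
from rig import observe
s=observe();R=s['tool_rot'];p=s['position'];print('t',round(s['time_s'],1),'p',p.round(4),'yaw',np.degrees(np.arctan2(R[1,0],R[0,0])).round(2),'tilt',np.degrees(np.arccos(-R[2,2])).round(2),'F',s['ft_force'].round(1),'w',round(s['grip_width'],4),'gf',round(s['gripper_force'],1),'q',s['q'].round(0))
if len(sys.argv)>3: print('tool delta',(R.T@(np.array(list(map(float,sys.argv[1:4])))-p)).round(4))
E
python3 st.py 0.480 -0.096 0.04; python3 look.py b side top
```

```text
t 2.1 p [ 0.4803 -0.096   0.253 ] yaw -26.61 tilt 0.05 F [1.  0.2 0. ] w 0.085 gf 0.0 q [-25.  16.  84.   0.  81.  91.]
tool delta [-1.00e-04  1.00e-04  2.13e-01]
side [[474.6, 0.0, 278.5], [0.0, 474.6, 210.1], [0.0, 0.0, 1.0]] cam [ 1.076 -0.231  0.691] [[0.16, 0.99, 0.01], [0.68, -0.1, -0.72], [-0.71, 0.12, -0.69]]
top [[434.0, 0.0, 285.1], [0.0, 434.0, 209.3], [0.0, 0.0, 1.0]] cam [ 0.248 -0.155  1.056] [[-0.01, -1.0, -0.02], [-0.98, 0.02, -0.19], [0.19, 0.02, -0.98]]
```

In the tool's units: 0.04 m is 0.8, 0.013 m is 0.26.

creep_tool --ticks '{"steps": [[0,0,0.8,0,0.085],[0,0,0.8,0,0.085],[0,0,0.8,0,0.085],[0,0,0.8,0,0.085],[0,0,0.8,0,0.085],[0,0,0.26,0,0.085],[0,0,0,0,0.085],[0,0,0,0,0.03],[0,0,0,0,0.03],[0,0,0,0,0.03]]}' --grip_force 20

```text
time_s: 3.2
position: [0.4809, -0.0963, 0.0414]
tool_rot: [[0.897, -0.442, 0.002], [-0.442, -0.897, -0.001], [0.002, -0.0, -1.0]]
ft_force: [0.1, 0.3, 0.5]
grip_width: 0.0435
gripper_force: 0.0
```

creep_tool --ticks '{"steps": [[0,0,0,0,0.03],[0,0,0,0,0.03],[0,0,0,0,0.03],[0,0,0,0,0.03]]}'

```text
time_s: 3.6
position: [0.4808, -0.0962, 0.0414]
tool_rot: [[0.897, -0.442, 0.002], [-0.442, -0.897, -0.001], [0.002, -0.0, -1.0]]
ft_force: [-0.5, 1.0, 5.1]
grip_width: 0.0374
gripper_force: 20.2
```

creep_tool --ticks '{"steps": [[0,0,-0.4,0,0.03],[0,0,-0.4,0,0.03],[0,0,-0.4,0,0.03],[0,0,-0.4,0,0.03],[0,0,-0.4,0,0.03],[0,0,-0.4,0,0.03],[0,0,0,0,0.03]]}'

```text
time_s: 4.3
position: [0.4813, -0.0964, 0.1628]
tool_rot: [[0.897, -0.442, 0.005], [-0.442, -0.897, -0.002], [0.005, -0.0, -1.0]]
ft_force: [0.1, 0.3, -1.1]
grip_width: 0.0372
gripper_force: 20.7
```

```bash
python3 look.py c side top; python3 -c "
import cv2
a=cv2.imread('pics/side_c.png')[100:300,180:440];cv2.imwrite('pics/c1.png',cv2.resize(a,None,fx=3,fy=3))"
```

```text
side [[474.6, 0.0, 278.5], [0.0, 474.6, 210.1], [0.0, 0.0, 1.0]] cam [ 1.076 -0.231  0.691] [[0.16, 0.99, 0.01], [0.68, -0.1, -0.72], [-0.71, 0.12, -0.69]]
top [[434.0, 0.0, 285.1], [0.0, 434.0, 209.3], [0.0, 0.0, 1.0]] cam [ 0.248 -0.155  1.056] [[-0.01, -1.0, -0.02], [-0.98, 0.02, -0.19], [0.19, 0.02, -0.98]]
```

View pics/c1.png

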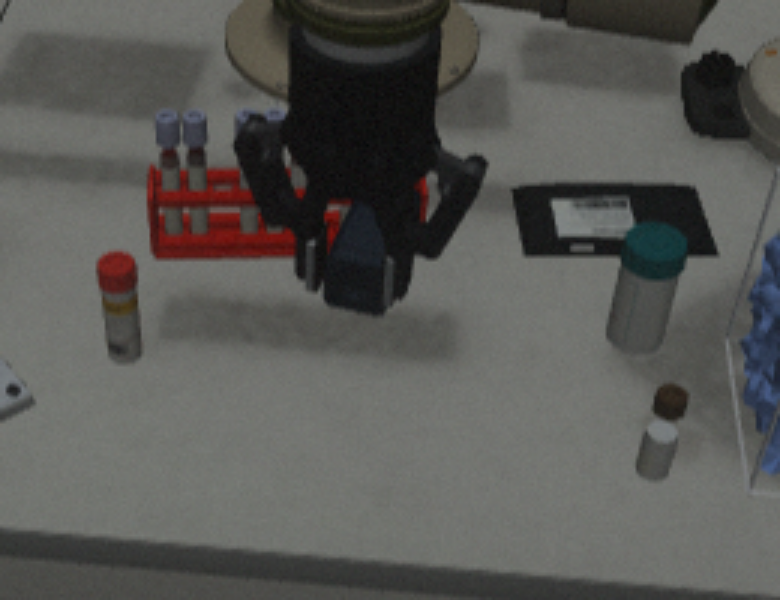

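Held level, no droop: the insert is at crop (358,258) between the pads. I will pivot it in the pads by pushing its free end against the fixed stand base edge.

In the tool's units: 0.0322 m is 0.644, 0.0237 m is 0.474.

creep_tool --ticks '{"steps": [[0.474,0.644,0,0,0.03],[0.474,0.644,0,0,0.03],[0.474,0.644,0,0,0.03],[0.474,0.644,0,0,0.03],[0.474,0.644,0,0,0.03]]}'

```text
time_s: 4.9
position: [0.515, -0.2942, 0.1587]
tool_rot: [[0.897, -0.443, -0.002], [-0.443, -0.897, 0.002], [-0.002, -0.001, -1.0]]
ft_force: [-0.2, 1.2, -1.4]
grip_width: 0.0373
gripper_force: 20.8
```

creep_tool --ticks '{"steps": [[0,0,0,-0.1277,0.03],[0,0,0,-0.1277,0.03],[0,0,0,-0.1277,0.03],[0,0,0,-0.1277,0.03],[0,0,0,-0.1277,0.03],[0,0,0,-0.1277,0.03],[0,0,0,-0.1277,0.03],[0,0,0,0,0.03]]}'

```text
time_s: 5.7
position: [0.515, -0.2926, 0.1588]
tool_rot: [[0.888, 0.46, -0.002], [0.46, -0.888, 0.002], [-0.001, -0.002, -1.0]]
ft_force: [-1.1, -0.8, -1.2]
grip_width: 0.0372
gripper_force: 20.8
```

```bash
python3 look.py d side top; python3 st.py 0.512 -0.295 0.0504
python3 - <<'E'
from geo import *
d=load('top_d');P=pts(d).reshape(-1,3);ok=(d['depth'].ravel()>0)
m=ok&(abs(P[:,0]-.405)<.075)&(abs(P[:,1]+.35)<.075)&(P[:,2]>.008)&(P[:,2]<.0165)
print(m.sum(),cv2.minAreaRect((P[m][:,:2]*1000).astype(np.float32)))
d=load('side_d');P=pts(d).reshape(-1,3);g=d['pixels'].reshape(-1,3).astype(int)
m=(abs(P[:,0]-.46)<.07)&(abs(P[:,1]+.31)<.06)&(P[:,2]>.09)&(P[:,2]<.17)
for lo in np.arange(.09,.17,.01):
    q=P[m&(P[:,2]>=lo)&(P[:,2]<lo+.01)]; print(round(lo,2),len(q),q.min(0).round(3) if len(q) else '',q.max(0).round(3) if len(q) else '')
E
```

```text
side [[474.6, 0.0, 278.5], [0.0, 474.6, 210.1], [0.0, 0.0, 1.0]] cam [ 1.076 -0.231  0.691] [[0.16, 0.99, 0.01], [0.68, -0.1, -0.72], [-0.71, 0.12, -0.69]]
top [[434.0, 0.0, 285.1], [0.0, 434.0, 209.3], [0.0, 0.0, 1.0]] cam [ 0.248 -0.155  1.056] [[-0.01, -1.0, -0.02], [-0.98, 0.02, -0.19], [0.19, 0.02, -0.98]]
t 5.8 p [ 0.5151 -0.2927  0.1593] yaw 27.13 tilt 0.1 F [ 0.6  0.5 -1.3] w 0.0372 gf 20.8 q [-41.  31.  76.   0.  74.  22.]
tool delta [-0.0038  0.0008  0.1089]
997 ((401.97943115234375, -351.8486022949219), (69.98553466796875, 100.89582061767578), 26.636125564575195)
0.09 0  
0.1 0  
0.11 21 [ 0.504 -0.306  0.117] [ 0.519 -0.281  0.12 ]
0.12 100 [ 0.452 -0.346  0.12 ] [ 0.521 -0.279  0.13 ]
0.13 93 [ 0.449 -0.347  0.13 ] [ 0.52  -0.275  0.14 ]
0.14 136 [ 0.451 -0.347  0.14 ] [ 0.53  -0.262  0.15 ]
0.15 367 [ 0.447 -0.345  0.15 ] [ 0.529 -0.262  0.16 ]
0.16 60 [ 0.499 -0.325  0.16 ] [ 0.529 -0.261  0.17 ]
0.17 0
```

In the tool's units: 0.025 m is 0.5, 0.009 m is 0.18.

creep_tool --ticks '{"steps": [[0,0,0.5,0,0.03],[0,0,0.5,0,0.03],[0,0,0.5,0,0.03],[0,0,0.5,0,0.03],[0,0,0.18,0,0.03],[-0.06,0,0,0,0.03],[-0.04,0,0,0,0.03],[0,0,0,0,0.03]]}'

```text
time_s: 6.6
position: [0.5111, -0.2958, 0.0526]
tool_rot: [[0.889, 0.458, 0.002], [0.458, -0.889, -0.001], [0.001, 0.002, -1.0]]
ft_force: [-0.2, 0.3, -1.5]
grip_width: 0.037
gripper_force: 20.8
```

```bash
python3 st.py
```

```text
t 6.6 p [ 0.5111 -0.2958  0.0526] yaw 27.29 tilt 0.12 F [-0.2  0.3 -1.5] w 0.037 gf 20.8 q [-42.  38.  83.  -0.  59.  21.]
```

creep_tool --ticks '{"steps": [[-0.04,0,0,0,0.03],[-0.04,0,0,0,0.03],[0,0,0,0,0.03]]}'

```text
time_s: 6.9
position: [0.5085, -0.2969, 0.0524]
tool_rot: [[0.889, 0.459, 0.004], [0.459, -0.889, -0.0], [0.003, 0.002, -1.0]]
ft_force: [4.9, 4.2, 0.7]
grip_width: 0.0371
gripper_force: 21.1
```

```bash
python3 st.py
```

```text
t 6.9 p [ 0.5085 -0.2969  0.0524] yaw 27.31 tilt 0.21 F [4.9 4.2 0.7] w 0.0371 gf 21.1 q [-42.  38.  83.   0.  59.  21.]
```

In the tool's units: -0.006 m is -0.12, -0.004 m is -0.08.

creep_tool --ticks '{"steps": [[-0.08,0,-0.12,0,0.03],[-0.06,0,-0.12,0,0.03],[-0.08,0,-0.12,0,0.03],[-0.08,0,-0.12,0,0.03]]}'

```text
time_s: 7.3
position: [0.494, -0.3039, 0.076]
tool_rot: [[0.888, 0.459, 0.001], [0.459, -0.888, -0.0], [0.001, 0.0, -1.0]]
ft_force: [1.7, 1.1, -2.0]
grip_width: 0.0371
gripper_force: 23.1
```

```bash
python3 st.py
```

```text
t 7.3 p [ 0.494  -0.3039  0.076 ] yaw 27.34 tilt 0.04 F [ 1.7  1.1 -2. ] w 0.0371 gf 23.1 q [-43.  35.  83.   0.  61.  19.]
```

creep_tool --ticks '{"steps": [[-0.1,0,-0.1,0,0.03],[-0.1,0,-0.1,0,0.03],[-0.11,0,-0.08,0,0.03],[-0.11,0,-0.08,0,0.03]]}'

```text
time_s: 7.7
position: [0.4749, -0.3138, 0.0936]
tool_rot: [[0.888, 0.459, -0.0], [0.459, -0.888, 0.0], [-0.0, -0.0, -1.0]]
ft_force: [3.1, 1.6, -0.9]
grip_width: 0.0372
gripper_force: 24.1
```

```bash
python3 st.py;  python3 look.py e side;python3 -c "
import cv2
a=cv2.imread('pics/side_e.png')[130:280,90:290];cv2.imwrite('pics/e1.png',cv2.resize(a,None,fx=3,fy=3))"
```

```text
t 7.7 p [ 0.4749 -0.3138  0.0936] yaw 27.33 tilt 0.01 F [ 3.1  1.6 -0.9] w 0.0372 gf 24.1 q [-45.  33.  84.  -0.  63.  17.]
side [[474.6, 0.0, 278.5], [0.0, 474.6, 210.1], [0.0, 0.0, 1.0]] cam [ 1.076 -0.231  0.691] [[0.16, 0.99, 0.01], [0.68, -0.1, -0.72], [-0.71, 0.12, -0.69]]
```

View pics/e1.png

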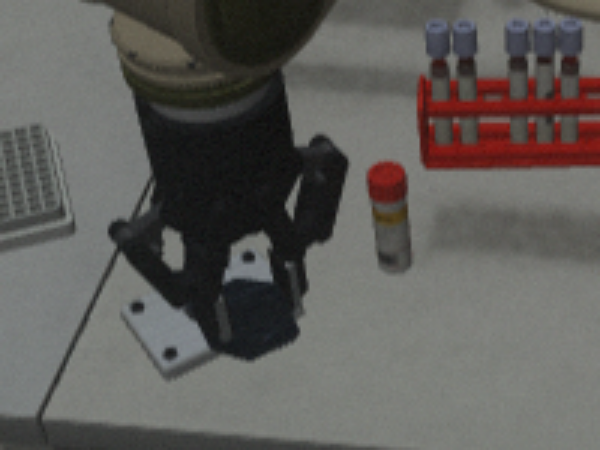

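The insert at crop (255,320) is turning between the pads, and I can see its end and a side face. Next I measure the angle from depth.

```bash
cat > prof.py <<'E'
import sys
from geo import *
from rig import observe
s=observe();R=s['tool_rot'];p=s['position']
d=load('side_'+sys.argv[1]);P=pts(d).reshape(-1,3);t=(P-p)@R   # tool frame
m=(abs(t[:,1])<.012)&(abs(t[:,0])<.1)&(t[:,2]<.11)&(t[:,2]>-.01)&(P[:,2]>.022)
q=t[m]; q=q[np.argsort(q[:,2])]
for lo in np.arange(-.01,.11,.006):
    k=q[(q[:,2]>=lo)&(q[:,2]<lo+.006)]
    if len(k): print('z',round(lo+.003,3),'n',len(k),'x',np.percentile(k[:,0],[0,25,50,75,100]).round(4))
E
python3 prof.py e
```

```text
z 0.005 n 32 x [-0.0051 -0.0029 -0.0017 -0.001   0.0014]
z 0.011 n 69 x [-0.0139 -0.0014  0.001   0.0025  0.0055]
z 0.017 n 45 x [-0.0218  0.0003  0.0025  0.0054  0.0111]
z 0.023 n 62 x [-0.0295  0.0021  0.0043  0.0093  0.0153]
z 0.029 n 93 x [-0.0378  0.0069  0.0138  0.0166  0.02  ]
z 0.035 n 35 x [-0.0459  0.0162  0.018   0.019   0.0208]
z 0.041 n 5 x [-0.0529 -0.0522 -0.0505 -0.05   -0.0484]
z 0.047 n 4 x [-0.0601 -0.0597 -0.0572 -0.0453 -0.0169]
z 0.053 n 1 x [-0.0647 -0.0647 -0.0647 -0.0647 -0.0647]
```

In the tool's units: -0.0065 m is -0.13, -0.006 m is -0.12.

creep_tool --ticks '{"steps": [[-0.12,0,-0.07,0,0.03],[-0.12,0,-0.06,0,0.03],[-0.13,0,-0.05,0,0.03],[-0.13,0,-0.04,0,0.03],[-0.12,0,-0.03,0,0.03],[-0.08,0,-0.02,0,0.03],[0,0,0,0,0.03]]}'

```text
time_s: 8.45
position: [0.4439, -0.33, 0.107]
tool_rot: [[0.889, 0.459, -0.0], [0.459, -0.889, -0.0], [-0.0, 0.0, -1.0]]
ft_force: [4.6, 0.8, -0.3]
grip_width: 0.0371
gripper_force: 24.5
```

```bash
python3 st.py; python3 look.py f side top; python3 prof.py f
```

```text
t 8.4 p [ 0.4439 -0.33    0.107 ] yaw 27.31 tilt 0.02 F [ 4.6  0.8 -0.3] w 0.0371 gf 24.5 q [-49.  31.  86.  -0.  63.  14.]
side [[474.6, 0.0, 278.5], [0.0, 474.6, 210.1], [0.0, 0.0, 1.0]] cam [ 1.076 -0.231  0.691] [[0.16, 0.99, 0.01], [0.68, -0.1, -0.72], [-0.71, 0.12, -0.69]]
top [[434.0, 0.0, 285.1], [0.0, 434.0, 209.3], [0.0, 0.0, 1.0]] cam [ 0.248 -0.155  1.056] [[-0.01, -1.0, -0.02], [-0.98, 0.02, -0.19], [0.19, 0.02, -0.98]]
z 0.005 n 36 x [-0.0036 -0.0018  0.0002  0.0028  0.0051]
z 0.011 n 67 x [-0.001   0.0034  0.0059  0.008   0.0154]
z 0.017 n 100 x [0.003  0.0086 0.0142 0.0225 0.028 ]
z 0.023 n 80 x [0.0078 0.0169 0.0262 0.0288 0.0305]
z 0.029 n 11 x [0.026  0.0267 0.0275 0.0281 0.0297]
z 0.035 n 15 x [0.0226 0.0239 0.0244 0.0248 0.0258]
z 0.041 n 17 x [-0.0459 -0.0424  0.0195  0.0214  0.0231]
z 0.047 n 17 x [-0.0455  0.017   0.0176  0.0187  0.0199]
z 0.053 n 13 x [0.0131 0.0132 0.0142 0.0155 0.0164]
z 0.059 n 12 x [0.0101 0.0105 0.0109 0.0123 0.0136]
z 0.065 n 10 x [0.0075 0.0078 0.0082 0.0086 0.0096]
z 0.071 n 14 x [0.0031 0.0042 0.0049 0.0055 0.0069]
z 0.077 n 9 x [0.0007 0.0016 0.0022 0.0024 0.0033]
z 0.083 n 6 x [-0.0023 -0.0018 -0.0013 -0.001  -0.0008]
```

In the tool's units: 0.03 m is 0.6, 0.02 m is 0.4.

creep_tool --ticks '{"steps": [[0,0,-0.3,0,0.03],[0.4,0,0,0,0.03],[0.6,0,0,0,0.03],[0.6,0,0,0,0.03],[0.2,0,0,0,0.03],[0,0,0.3,0,0.03],[0,0,0.2,0,0.03],[0,0,0,0,0.03]]}'

```text
time_s: 9.35
position: [0.523, -0.2881, 0.095]
tool_rot: [[0.888, 0.459, -0.004], [0.459, -0.888, 0.002], [-0.002, -0.004, -1.0]]
ft_force: [-0.7, 0.1, -0.8]
grip_width: 0.0374
gripper_force: 24.4
```

```bash
python3 st.py
```

```text
t 9.3 p [ 0.523  -0.2881  0.095 ] yaw 27.32 tilt 0.24 F [-0.7  0.1 -0.8] w 0.0374 gf 24.4 q [-40.  35.  79.  -0.  66.  23.]
```

creep_tool --ticks '{"steps": [[0,0,0.08,0,0.03],[0,0,0.06,0,0.03],[0,0,0,0,0.03]]}'

```text
time_s: 9.65
position: [0.5249, -0.2892, 0.0919]
tool_rot: [[0.888, 0.459, 0.003], [0.459, -0.888, -0.003], [0.001, 0.004, -1.0]]
ft_force: [-0.4, 0.3, 9.9]
grip_width: 0.0371
gripper_force: 25.9
```

```bash
python3 st.py
```

```text
t 9.7 p [ 0.5249 -0.2892  0.0919] yaw 27.32 tilt 0.22 F [-0.4  0.3  9.9] w 0.0371 gf 25.9 q [-40.  35.  79.  -0.  65.  23.]
```

Touching with about 10 N. Next I sweep the top over the corner.

In the tool's units: -0.004 m is -0.08, -0.001 m is -0.02.

creep_tool --ticks '{"steps": [[-0.08,0,-0.02,0,0.03],[-0.08,0,-0.02,0,0.03],[-0.08,0,0,0,0.03],[-0.08,0,0,0,0.03]]}'

```text
time_s: 10.05
position: [0.5102, -0.2959, 0.0925]
tool_rot: [[0.889, 0.459, 0.002], [0.459, -0.889, -0.0], [0.001, 0.001, -1.0]]
ft_force: [2.4, 1.7, 5.5]
grip_width: 0.0374
gripper_force: 25.5
```

```bash
python3 st.py
```

```text
t 10.1 p [ 0.5102 -0.2959  0.0925] yaw 27.31 tilt 0.11 F [2.4 1.7 5.5] w 0.0374 gf 25.5 q [-42.  35.  81.   0.  64.  21.]
```

creep_tool --ticks '{"steps": [[-0.08,0,0,0,0.03],[-0.08,0,0,0,0.03],[-0.08,0,0.02,0,0.03],[-0.08,0,0.02,0,0.03]]}'

```text
time_s: 10.45
position: [0.4958, -0.3034, 0.0908]
tool_rot: [[0.888, 0.459, 0.001], [0.459, -0.888, -0.001], [0.001, 0.002, -1.0]]
ft_force: [0.8, 1.7, 11.6]
grip_width: 0.0372
gripper_force: 26.5
```

```bash
python3 st.py;python3 look.py g side; python3 prof.py g
```

```text
t 10.4 p [ 0.4958 -0.3034  0.0908] yaw 27.33 tilt 0.1 F [ 0.8  1.7 11.6] w 0.0372 gf 26.5 q [-43.  34.  82.   0.  63.  20.]
side [[474.6, 0.0, 278.5], [0.0, 474.6, 210.1], [0.0, 0.0, 1.0]] cam [ 1.076 -0.231  0.691] [[0.16, 0.99, 0.01], [0.68, -0.1, -0.72], [-0.71, 0.12, -0.69]]
z 0.005 n 67 x [-0.0012  0.0016  0.0039  0.007   0.0126]
z 0.011 n 124 x [0.0004 0.0101 0.0204 0.0272 0.0352]
z 0.017 n 94 x [0.0065 0.0141 0.0208 0.0331 0.0354]
z 0.023 n 13 x [0.0309 0.0315 0.0322 0.0327 0.0334]
z 0.029 n 28 x [0.0288 0.0301 0.0307 0.0314 0.0317]
z 0.035 n 21 x [-0.0986  0.029   0.0292  0.0299  0.031 ]
z 0.041 n 26 x [-0.0995  0.0268  0.0279  0.0283  0.0295]
z 0.047 n 22 x [-0.0998  0.0256  0.0263  0.0267  0.0277]
z 0.053 n 19 x [-0.0988  0.0241  0.0249  0.0252  0.026 ]
z 0.059 n 22 x [0.0226 0.0231 0.0235 0.024  0.0247]
z 0.065 n 17 x [0.0201 0.0212 0.0215 0.0221 0.0225]
z 0.071 n 1 x [0.0213 0.0213 0.0213 0.0213 0.0213]
```

In the tool's units: -0.004 m is -0.08, -0.003 m is -0.06.

creep_tool --ticks '{"steps": [[-0.08,0,0.02,0,0.03],[-0.08,0,0.02,0,0.03],[-0.08,0,0.02,0,0.03],[-0.08,0,0.02,0,0.03],[-0.06,0,0.02,0,0.03],[0,0,0,0,0.03]]}'

```text
time_s: 11.1
position: [0.4784, -0.312, 0.0848]
tool_rot: [[0.889, 0.459, -0.0], [0.459, -0.889, 0.0], [-0.0, -0.0, -1.0]]
ft_force: [-0.6, 0.4, 5.2]
grip_width: 0.0372
gripper_force: 26.6
```

```bash
python3 st.py;python3 look.py h side; python3 prof.py h
```

```text
t 11.1 p [ 0.4784 -0.312   0.0848] yaw 27.31 tilt 0.02 F [-0.6  0.4  5.2] w 0.0372 gf 26.6 q [-45.  34.  84.  -0.  62.  18.]
side [[474.6, 0.0, 278.5], [0.0, 474.6, 210.1], [0.0, 0.0, 1.0]] cam [ 1.076 -0.231  0.691] [[0.16, 0.99, 0.01], [0.68, -0.1, -0.72], [-0.71, 0.12, -0.69]]
z 0.005 n 167 x [-0.0032  0.0055  0.0171  0.0297  0.0357]
z 0.011 n 93 x [0.0064 0.0115 0.0172 0.0348 0.0371]
z 0.017 n 29 x [0.0321 0.0334 0.0342 0.035  0.0364]
z 0.023 n 30 x [0.0328 0.0341 0.0346 0.0354 0.0366]
z 0.029 n 30 x [0.0327 0.034  0.0348 0.0355 0.0365]
z 0.035 n 28 x [0.0334 0.034  0.0344 0.0351 0.0359]
z 0.041 n 26 x [0.0324 0.0336 0.0343 0.0349 0.0364]
z 0.047 n 27 x [0.0322 0.0336 0.0339 0.0344 0.0358]
z 0.053 n 32 x [0.0324 0.0335 0.0343 0.0348 0.0361]
z 0.059 n 24 x [0.032  0.033  0.0337 0.0343 0.0356]
z 0.065 n 4 x [0.033  0.0332 0.0337 0.0341 0.0341]
```

Upright on the table, with its far face 34 mm along tool x. Next I regrip on centre and lower.

In the tool's units: 0.012 m is 0.24, 0.011 m is 0.22.

creep_tool --ticks '{"steps": [[0,0,0,0,0.07],[0,0,0,0,0.07],[0,0,0,0,0.07],[0.16,0,0,0,0.07],[0.14,0,0,0,0.07],[0,0,0.24,0,0.07],[0,0,0.22,0,0.07],[0,0,0,0,0.03],[0,0,0,0,0.03],[0,0,0,0,0.03]]}' --grip_force 40

```text
time_s: 12.15
position: [0.4923, -0.305, 0.0619]
tool_rot: [[0.888, 0.459, 0.0], [0.459, -0.888, -0.0], [0.0, 0.0, -1.0]]
ft_force: [-0.4, 0.7, -2.2]
grip_width: 0.0375
gripper_force: 40.4
```

creep_tool --ticks '{"steps": [[0,0,0,0,0.03],[0,0,0,0,0.03],[0,0,-0.5,0,0.03],[0,0,-0.5,0,0.03],[0,0,-0.5,0,0.03],[0,0,-0.5,0,0.03],[0,0,0,0,0.03]]}'

```text
time_s: 12.85
position: [0.4932, -0.3057, 0.1651]
tool_rot: [[0.888, 0.459, 0.005], [0.459, -0.888, -0.005], [0.002, 0.006, -1.0]]
ft_force: [-0.9, -0.2, -1.6]
grip_width: 0.0373
gripper_force: 40.8
```

```bash
python3 st.py;python3 look.py i side top; python3 prof.py i
python3 - <<'E'
from geo import *
d=load('side_i');P=pts(d).reshape(-1,3)
t=P[(abs(P[:,0]-.405)<.02)&(abs(P[:,1]+.351)<.02)&(P[:,2]>.03)&(P[:,2]<.075)];print(t.mean(0),t[t[:,2]>.055].mean(0),len(t))
E
```

```text
t 12.8 p [ 0.4932 -0.3057  0.1651] yaw 27.34 tilt 0.38 F [-0.9 -0.2 -1.6] w 0.0373 gf 40.8 q [-43.  29.  78.   0.  73.  19.]
side [[474.6, 0.0, 278.5], [0.0, 474.6, 210.1], [0.0, 0.0, 1.0]] cam [ 1.076 -0.231  0.691] [[0.16, 0.99, 0.01], [0.68, -0.1, -0.72], [-0.71, 0.12, -0.69]]
top [[434.0, 0.0, 285.1], [0.0, 434.0, 209.3], [0.0, 0.0, 1.0]] cam [ 0.248 -0.155  1.056] [[-0.01, -1.0, -0.02], [-0.98, 0.02, -0.19], [0.19, 0.02, -0.98]]
z -0.007 n 45 x [0.0157 0.0173 0.018  0.0188 0.0196]
z -0.001 n 41 x [0.0165 0.0179 0.0187 0.0192 0.0202]
z 0.005 n 36 x [0.017  0.0178 0.0184 0.0195 0.02  ]
z 0.011 n 41 x [0.0168 0.0179 0.0183 0.0194 0.0212]
z 0.017 n 39 x [0.0169 0.0183 0.0185 0.0194 0.0208]
z 0.023 n 36 x [0.0172 0.0183 0.0187 0.0192 0.0201]
z 0.029 n 34 x [0.0165 0.0177 0.0184 0.0192 0.0207]
z 0.035 n 31 x [0.0168 0.0178 0.0189 0.0192 0.0203]
z 0.041 n 37 x [0.0171 0.0181 0.0187 0.0193 0.0203]
z 0.047 n 31 x [0.0154 0.0177 0.0182 0.0188 0.0198]
z 0.053 n 38 x [0.0163 0.0179 0.0185 0.0193 0.0209]
z 0.059 n 9 x [0.0172 0.0174 0.0176 0.0178 0.0191]
z 0.101 n 4 x [-0.0992 -0.0989 -0.0981 -0.0971 -0.0963]
z 0.107 n 5 x [-0.0983 -0.0972 -0.0971 -0.0967 -0.0961]
[ 0.40782529 -0.35177333  0.04333606] [ 0.40733156 -0.35522839  0.05818943] 57
```

Careful with the scale: shifts go in shares of 50 mm and turns go in shares of 60 degrees. That gives: -0.025 m is -0.5.

creep_tool --ticks '{"steps": [[-0.5,0,0,0,0.03],[-0.5,0,0,0,0.03],[-0.5,0,0,0,0.03],[-0.5,0,0,0,0.03],[0,0,0,0,0.03],[0,0,0,0,0.03]]}'

```text
time_s: 13.55
position: [0.4031, -0.3506, 0.1607]
tool_rot: [[0.889, 0.458, -0.001], [0.458, -0.889, 0.002], [-0.0, -0.002, -1.0]]
ft_force: [-0.2, -0.3, -1.6]
grip_width: 0.0375
gripper_force: 40.8
```

```bash
python3 st.py 0.404 -0.3515 0.13; python3 look.py j side top; python3 - <<'E'
from geo import *
from rig import observe
s=observe();p=s['position']
for c in('side_j','top_j'):
    d=load(c);P=pts(d).reshape(-1,3)
    t=P[(abs(P[:,0]-.405)<.02)&(abs(P[:,1]+.351)<.02)&(P[:,2]>.03)&(P[:,2]<.075)];print(c,t.mean(0).round(4),len(t)) if len(t) else 0
E
```

```text
t 13.6 p [ 0.4031 -0.3506  0.1607] yaw 27.27 tilt 0.12 F [-0.2 -0.3 -1.6] w 0.0375 gf 40.8 q [-54.  25.  85.   0.  70.   9.]
tool delta [0.0004 0.0013 0.0307]
side [[474.6, 0.0, 278.5], [0.0, 474.6, 210.1], [0.0, 0.0, 1.0]] cam [ 1.076 -0.231  0.691] [[0.16, 0.99, 0.01], [0.68, -0.1, -0.72], [-0.71, 0.12, -0.69]]
top [[434.0, 0.0, 285.1], [0.0, 434.0, 209.3], [0.0, 0.0, 1.0]] cam [ 0.248 -0.155  1.056] [[-0.01, -1.0, -0.02], [-0.98, 0.02, -0.19], [0.19, 0.02, -0.98]]
side_j [ 0.4076 -0.3509  0.0501] 94
```

In the tool's units: 0.01 m is 0.2, 0.001 m is 0.02.

creep_tool --ticks '{"steps": [[0,0.02,0.2,0,0.03],[0,0,0.2,0,0.03],[0,0,0.2,0,0.03],[0,0,0,0,0.03]]}'

```text
time_s: 14.05
position: [0.4036, -0.3509, 0.1299]
tool_rot: [[0.888, 0.459, -0.002], [0.459, -0.888, 0.003], [-0.001, -0.004, -1.0]]
ft_force: [-0.4, 0.2, -1.5]
grip_width: 0.0378
gripper_force: 40.7
```

creep_tool --ticks '{"steps": [[0,0,0.1,0,0.03],[0,0,0.1,0,0.03],[0,0,0,0,0.03]]}'

```text
time_s: 14.35
position: [0.4037, -0.3515, 0.1213]
tool_rot: [[0.888, 0.459, -0.001], [0.459, -0.888, 0.001], [-0.0, -0.001, -1.0]]
ft_force: [-0.1, -0.3, -1.7]
grip_width: 0.0376
gripper_force: 40.7
```

```bash
python3 st.py
```

```text
t 14.3 p [ 0.4037 -0.3515  0.1213] yaw 27.34 tilt 0.05 F [-0.1 -0.3 -1.7] w 0.0376 gf 40.7 q [-54.  28.  88.   0.  64.   9.]
```

In the tool's units: 0.005 m is 0.1.

creep_tool --ticks '{"steps": [[0,0,0.1,0,0.03],[0,0,0.1,0,0.03],[0,0,0,0,0.03]]}'

```text
time_s: 14.65
position: [0.4037, -0.3514, 0.1111]
tool_rot: [[0.888, 0.459, -0.001], [0.459, -0.888, 0.001], [-0.0, -0.001, -1.0]]
ft_force: [0.5, -1.1, -0.9]
grip_width: 0.0376
gripper_force: 40.7
```

```bash
python3 st.py
```

```text
t 14.7 p [ 0.4037 -0.3514  0.1111] yaw 27.33 tilt 0.07 F [ 0.5 -1.1 -0.9] w 0.0376 gf 40.7 q [-54.  29.  89.  -0.  62.   9.]
```

It is the bored end. Continue down to the collar and let go.

In the tool's units: 0.007 m is 0.14, 0.006 m is 0.12.

creep_tool --ticks '{"steps": [[0,0,0.14,0,0.03],[0,0,0.14,0,0.03],[0,0,0.14,0,0.03],[0,0,0.12,0,0.03],[0,0,0.02,0,0.03],[0,0,0,0,0.03]]}'

```text
time_s: 15.25
position: [0.4039, -0.3516, 0.0836]
tool_rot: [[0.888, 0.459, -0.0], [0.459, -0.888, 0.0], [-0.0, -0.0, -1.0]]
ft_force: [0.4, 0.4, -2.2]
grip_width: 0.0374
gripper_force: 40.7
```

```bash
python3 st.py
```

```text
t 15.2 p [ 0.4039 -0.3516  0.0836] yaw 27.34 tilt 0.02 F [ 0.4  0.4 -2.2] w 0.0374 gf 40.7 q [-54.  31.  90.  -0.  59.   9.]
```

creep_tool --ticks '{"steps": [[0,0,0,0,0.07],[0,0,0,0,0.07],[0,0,0,0,0.07],[0,0,0,0,0.07],[0,0,0,0,0.07],[0,0,0,0,0.07],[0,0,0,0,0.07],[0,0,0,0,0.07]]}'

```text
time_s: 16.05
position: [0.4039, -0.3517, 0.0838]
tool_rot: [[0.888, 0.459, -0.0], [0.459, -0.888, 0.0], [0.0, -0.0, -1.0]]
ft_force: [0.7, 0.4, 1.1]
grip_width: 0.0695
gripper_force: 0.0
```

```bash
python3 st.py; python3 look.py k side top; python3 prof.py k
```

```text
t 16.1 p [ 0.4039 -0.3517  0.0838] yaw 27.34 tilt 0.0 F [0.7 0.4 1.1] w 0.0695 gf 0.0 q [-54.  31.  90.   0.  59.   9.]
side [[474.6, 0.0, 278.5], [0.0, 474.6, 210.1], [0.0, 0.0, 1.0]] cam [ 1.076 -0.231  0.691] [[0.16, 0.99, 0.01], [0.68, -0.1, -0.72], [-0.71, 0.12, -0.69]]
top [[434.0, 0.0, 285.1], [0.0, 434.0, 209.3], [0.0, 0.0, 1.0]] cam [ 0.248 -0.155  1.056] [[-0.01, -1.0, -0.02], [-0.98, 0.02, -0.19], [0.19, 0.02, -0.98]]
z -0.007 n 71 x [-0.0122 -0.0058 -0.0009  0.0181  0.02  ]
z -0.001 n 32 x [0.0154 0.0164 0.0175 0.0182 0.0194]
z 0.005 n 29 x [0.0166 0.0175 0.0181 0.019  0.0209]
z 0.011 n 35 x [0.0159 0.0168 0.018  0.0188 0.0199]
z 0.017 n 28 x [0.0158 0.0175 0.0183 0.0188 0.021 ]
z 0.023 n 27 x [0.016  0.0172 0.0183 0.0191 0.0206]
z 0.029 n 29 x [0.0146 0.0177 0.0182 0.0188 0.0204]
z 0.035 n 31 x [0.0157 0.0176 0.0183 0.0189 0.0208]
z 0.041 n 28 x [0.0153 0.0174 0.0182 0.0188 0.0215]
z 0.047 n 24 x [0.0155 0.0173 0.0178 0.0185 0.0202]
z 0.053 n 25 x [0.016  0.017  0.0176 0.0182 0.0193]
z 0.059 n 31 x [0.0154 0.0167 0.0177 0.0191 0.0206]
```

```bash
python3 - <<'E'
from geo import *
d=load('side_k');P=pts(d).reshape(-1,3)
t=P[(abs(P[:,0]-.405)<.012)&(abs(P[:,1]+.351)<.012)&(P[:,2]>.085)&(P[:,2]<.12)];print(len(t),np.percentile(t[:,2],[10,50,90]),t.mean(0))
a=cv2.imread('pics/side_k.png')[150:280,90:250];cv2.imwrite('pics/k1.png',cv2.resize(a,None,fx=4,fy=4))
E
```

```text
116 [0.09051769 0.09557976 0.09787121] [ 0.4029395  -0.35113215  0.09460028]
```

View pics/k1.png

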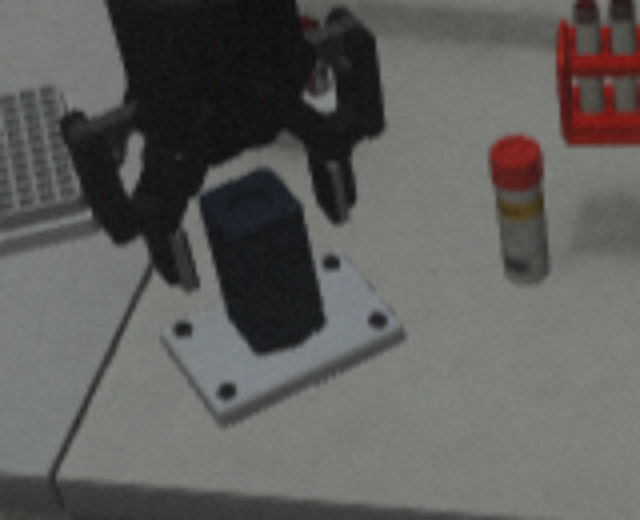

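The insert is seated on the stand at crop (265,260), its top at z≈0.097, fingers clear, relief end up. Take it off and set it upright well in front of the stand.

In the tool's units: -0.02 m is -0.4, -0.015 m is -0.3.

```bash
python3 - <<'E'
from geo import *
d=load('side_k')
for u,v in((102,270),(250,283)): print(ray(d,u,v,0).round(3))
E
```

```text
[ 0.474 -0.458  0.   ]
[ 0.546 -0.191  0.   ]
```

creep_tool --ticks '{"steps": [[0,0,0,0,0.03],[0,0,0,0,0.03],[0,0,0,0,0.03],[0,0,0,0,0.03],[0,0,0,0,0.03],[0,0,-0.3,0,0.03],[0,0,-0.3,0,0.03],[0,0,-0.4,0,0.03],[0,0,-0.4,0,0.03],[0,0,0,0,0.03]]}' --grip_force 40

```text
time_s: 17.15
position: [0.4044, -0.3523, 0.1557]
tool_rot: [[0.888, 0.459, 0.002], [0.459, -0.888, -0.003], [0.001, 0.004, -1.0]]
ft_force: [0.6, -0.1, -1.7]
grip_width: 0.0372
gripper_force: 40.5
```

```bash
python3 st.py
```

```text
t 17.1 p [ 0.4044 -0.3523  0.1557] yaw 27.34 tilt 0.24 F [ 0.6 -0.1 -1.7] w 0.0372 gf 40.5 q [-54.  26.  86.  -0.  69.   9.]
```

The table edge is closer than I assumed (x≈0.52 at y=-0.28), so I will lay it down in the clear area near its start instead.

In the tool's units: -0.0245 m is -0.49, 0.024 m is 0.48.

creep_tool --ticks '{"steps": [[0.48,-0.49,0,0,0.03],[0.48,-0.49,0,0,0.03],[0.48,-0.49,0,0,0.03],[0.48,-0.49,0,0,0.03],[0.48,-0.49,0,0,0.03],[0.48,-0.49,0,0,0.03],[0.48,-0.49,0,0,0.03],[0.48,-0.49,0,0,0.03],[0,0,0,0,0.03],[0,0,0,0,0.03]]}'

```text
time_s: 18.15
position: [0.4842, -0.0889, 0.1528]
tool_rot: [[0.888, 0.461, -0.001], [0.461, -0.888, 0.0], [-0.001, -0.001, -1.0]]
ft_force: [-0.4, -0.4, -1.0]
grip_width: 0.0377
gripper_force: 40.7
```

```bash
python3 st.py 0.485 -0.09 0.067; python3 look.py l side top; python3 prof.py l | tail -4; python3 - <<'E'
from geo import *
d=load('side_l')
for c in (150,250,350):
  g=d['pixels'][255:310,c].astype(int).sum(1); v=255+np.argmin(np.diff(g)); print(c,v,ray(d,c,v,0).round(3))
E
```

```text
t 18.1 p [ 0.4842 -0.0889  0.1528] yaw 27.42 tilt 0.09 F [-0.4 -0.4 -1. ] w 0.0377 gf 40.7 q [-24.  22.  92.  -0.  66.  38.]
tool delta [0.0003 0.0015 0.0858]
side [[474.6, 0.0, 278.5], [0.0, 474.6, 210.1], [0.0, 0.0, 1.0]] cam [ 1.076 -0.231  0.691] [[0.16, 0.99, 0.01], [0.68, -0.1, -0.72], [-0.71, 0.12, -0.69]]
top [[434.0, 0.0, 285.1], [0.0, 434.0, 209.3], [0.0, 0.0, 1.0]] cam [ 0.248 -0.155  1.056] [[-0.01, -1.0, -0.02], [-0.98, 0.02, -0.19], [0.19, 0.02, -0.98]]
z 0.047 n 23 x [0.0177 0.0182 0.0187 0.0191 0.0196]
z 0.053 n 21 x [0.0171 0.0181 0.0184 0.0191 0.0197]
z 0.059 n 26 x [0.0167 0.0181 0.0187 0.0194 0.0201]
z 0.065 n 16 x [0.0166 0.0179 0.0184 0.0189 0.0194]
150 273 [ 0.495 -0.37   0.   ]
250 281 [ 0.541 -0.19   0.   ]
350 290 [ 0.589 -0.016  0.   ]
```

In the tool's units: 0.025 m is 0.5, 0.01 m is 0.2.

creep_tool --ticks '{"steps": [[0,0,0.5,0,0.03],[0,0,0.5,0,0.03],[0,0,0.5,0,0.03],[0,0,0.2,0,0.03],[0,0,0.02,0,0.03],[0,0,0,0,0.03]]}'

```text
time_s: 18.85
position: [0.4848, -0.0899, 0.0684]
tool_rot: [[0.889, 0.459, 0.001], [0.459, -0.889, -0.0], [0.001, 0.001, -1.0]]
ft_force: [0.3, -0.4, -1.1]
grip_width: 0.0376
gripper_force: 40.7
```

```bash
python3 st.py
```

```text
t 18.9 p [ 0.4848 -0.0899  0.0684] yaw 27.3 tilt 0.05 F [ 0.3 -0.4 -1.1] w 0.0376 gf 40.7 q [-24.  29.  98.   0.  53.  38.]
```

creep_tool --ticks '{"steps": [[0,0,0,0,0.075],[0,0,0,0,0.075],[0,0,0,0,0.075],[0,0,0,0,0.075],[0,0,-0.5,0,0.075],[0,0,-0.6,0,0.075],[0.5,0,0,0,0.075],[0.5,0,0,0,0.0],[0,0,0,0,0.0],[0,0,0,0,0.0]]}'

```text
time_s: 19.85
position: [0.5285, -0.0662, 0.1226]
tool_rot: [[0.888, 0.46, -0.001], [0.46, -0.888, 0.0], [-0.001, -0.0, -1.0]]
ft_force: [0.1, 0.9, -0.6]
grip_width: 0.0317
gripper_force: 0.0
```

creep_tool --ticks '{"steps": [[0,0,0,0,0.0],[0,0,0,0,0.0],[0,0,0,0,0.0],[0,0,0.3,0,0.0],[0,0,0.3,0,0.0],[0,0,0,0,0.0]]}'

```text
time_s: 20.45
position: [0.5279, -0.0663, 0.0914]
tool_rot: [[0.888, 0.459, -0.003], [0.459, -0.889, 0.001], [-0.002, -0.003, -1.0]]
ft_force: [-0.1, -0.9, 0.5]
grip_width: 0.0001
gripper_force: 0.0
```

```bash
python3 st.py
```

```text
t 20.4 p [ 0.5279 -0.0663  0.0914] yaw 27.31 tilt 0.2 F [-0.1 -0.9  0.5] w 0.0001 gf 0.0 q [-20.  30.  90.   0.  60.  43.]
```

In the tool's units: -0.012 m is -0.24, -0.008 m is -0.16.

creep_tool --ticks '{"steps": [[-0.24,0,0,0,0],[-0.16,0,0,0,0],[-0.12,0,0,0,0],[-0.12,0,0,0,0],[-0.12,0,0,0,0],[-0.12,0,0,0,0],[-0.12,0,0,0,0],[-0.12,0,0,0,0],[-0.12,0,0,0,0],[0,0,0,0,0]]}'

```text
time_s: 21.45
position: [0.4732, -0.0952, 0.0928]
tool_rot: [[0.889, 0.459, -0.0], [0.459, -0.889, 0.0], [-0.0, -0.0, -1.0]]
ft_force: [0.4, -0.3, -0.4]
grip_width: 0.0
gripper_force: 0.0
```

creep_tool --ticks '{"steps": [[0,0,-0.6,0,0.085],[0,0,-0.6,0,0.085],[0.6,0,-0.6,0,0.085],[0,0,0,0,0.085]]}'

```text
time_s: 21.85
position: [0.5037, -0.0809, 0.1865]
tool_rot: [[0.888, 0.46, 0.008], [0.46, -0.888, -0.003], [0.006, 0.006, -1.0]]
ft_force: [-0.6, -0.6, -0.6]
grip_width: 0.0578
gripper_force: 0.0
```

```bash
python3 st.py;python3 look.py m side top; python3 - <<'E'
from geo import *
d=load('side_m');P=pts(d);b=(slice(170,290),slice(250,370));p=P[b].reshape(-1,3);g=d['pixels'][b].reshape(-1,3).astype(int)
m=(g.sum(1)<170)&(p[:,2]>.03)&(p[:,2]<.085)
q=p[m];print(len(q),np.percentile(q[:,2],[5,50,95]).round(4),cv2.minAreaRect((q[:,:2]*1000).astype(np.float32)))
a=cv2.imread('pics/side_m.png')[140:290,230:430];cv2.imwrite('pics/m1.png',cv2.resize(a,None,fx=3,fy=3))
E
```

```text
t 21.9 p [ 0.5037 -0.0809  0.1865] yaw 27.41 tilt 0.51 F [-0.6 -0.6 -0.6] w 0.0578 gf 0.0 q [-22.  21.  87.   0.  71.  40.]
side [[474.6, 0.0, 278.5], [0.0, 474.6, 210.1], [0.0, 0.0, 1.0]] cam [ 1.076 -0.231  0.691] [[0.16, 0.99, 0.01], [0.68, -0.1, -0.72], [-0.71, 0.12, -0.69]]
top [[434.0, 0.0, 285.1], [0.0, 434.0, 209.3], [0.0, 0.0, 1.0]] cam [ 0.248 -0.155  1.056] [[-0.01, -1.0, -0.02], [-0.98, 0.02, -0.19], [0.19, 0.02, -0.98]]
614 [0.0316 0.0363 0.0383] ((363.3663330078125, -96.30035400390625), (99.11638641357422, 219.0006561279297), 64.95608520507812)
```

View pics/m1.png

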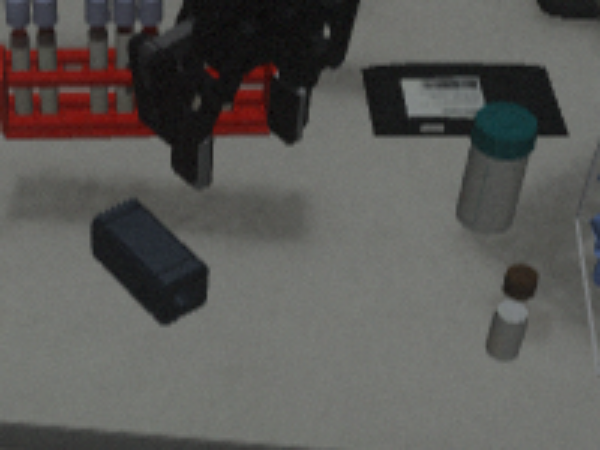

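The insert lies flat at crop (150,260), its bored end nearest the camera at (185,298); the jar and vial are untouched. Next I measure it.

```bash
python3 - <<'E'
from geo import *
d=load('side_m');P=pts(d);b=(slice(202,250),slice(255,302));p=P[b].reshape(-1,3);g=d['pixels'][b].reshape(-1,3).astype(int)
m=(g.sum(1)<170)&(p[:,2]>.032)&(p[:,2]<.045)
q=p[m];print(len(q),cv2.minAreaRect((q[:,:2]*1000).astype(np.float32)))
d=load('top_m');p=pts(d).reshape(-1,3);g=d['pixels'].reshape(-1,3).astype(int)
m=(g.sum(1)<170)&(p[:,2]>.03)&(p[:,2]<.045)&(abs(p[:,0]-.44)<.07)&(abs(p[:,1]+.11)<.07)
q=p[m];print(len(q),cv2.minAreaRect((q[:,:2]*1000).astype(np.float32)))
E
```

```text
575 ((432.54046630859375, -119.21586608886719), (80.9134521484375, 38.953826904296875), 26.92386817932129)
418 ((427.4771728515625, -118.31551361083984), (77.1969223022461, 31.157373428344727), 27.003807067871094)
```

```bash
python3 st.py 0.4688 -0.0992 0.040 | tail -1
```

```text
tool delta [-0.0366  0.0017  0.1427]
```

In the tool's units: 0.035 m is 0.7, 0.03 m is 0.6.

creep_tool --ticks '{"steps": [[-0.4,0.034,0,0,0.085],[-0.332,0,0,0,0.085],[0,0,0.7,0,0.085],[0,0,0.7,0,0.085],[0,0,0.7,0,0.085],[0,0,0.6,0,0.085],[0,0,0.15,0,0.085],[0,0,0,0,0.03],[0,0,0,0,0.03],[0,0,0,0,0.03]]}' --grip_force 20

```text
time_s: 22.95
position: [0.4692, -0.0997, 0.0415]
tool_rot: [[0.888, 0.459, 0.002], [0.459, -0.888, -0.001], [0.001, 0.002, -1.0]]
ft_force: [0.1, -0.4, -0.1]
grip_width: 0.0435
gripper_force: 0.0
```

creep_tool --ticks '{"steps": [[0,0,0,0,0.03],[0,0,0,0,0.03],[0,0,0,0,0.03],[0,0,0,0,0.03]]}'

```text
time_s: 23.35
position: [0.4692, -0.0997, 0.0416]
tool_rot: [[0.888, 0.459, 0.002], [0.459, -0.888, -0.001], [0.001, 0.002, -1.0]]
ft_force: [-0.9, -0.1, 6.4]
grip_width: 0.0374
gripper_force: 20.2
```

```bash
python3 st.py
```

```text
t 23.4 p [ 0.4692 -0.0997  0.0416] yaw 27.34 tilt 0.13 F [-0.9 -0.1  6.4] w 0.0374 gf 20.2 q [-26.  31. 102.  -0.  47.  36.]
```

creep_tool --ticks '{"steps": [[0,0,-0.6,0,0.03],[0,0,-0.6,0,0.03],[0,0,-0.6,0,0.03],[0,0,-0.4,0,0.03],[0,0,0,0,0.03]]}'

```text
time_s: 23.85
position: [0.4696, -0.0998, 0.1531]
tool_rot: [[0.888, 0.459, 0.006], [0.459, -0.888, -0.003], [0.004, 0.005, -1.0]]
ft_force: [-0.4, -0.3, -2.4]
grip_width: 0.0371
gripper_force: 20.9
```

```bash
python3 st.py 0.5125 -0.2945 0.15; python3 look.py n side; python3 prof.py n
```

```text
t 23.9 p [ 0.4696 -0.0998  0.1531] yaw 27.35 tilt 0.35 F [-0.4 -0.3 -2.4] w 0.0371 gf 20.9 q [-26.  21.  95.   0.  64.  36.]
tool delta [-0.0514  0.1926  0.0039]
side [[474.6, 0.0, 278.5], [0.0, 474.6, 210.1], [0.0, 0.0, 1.0]] cam [ 1.076 -0.231  0.691] [[0.16, 0.99, 0.01], [0.68, -0.1, -0.72], [-0.71, 0.12, -0.69]]
z -0.001 n 2 x [-0.0041 -0.0037 -0.0032 -0.0028 -0.0024]
z 0.005 n 82 x [-0.0583 -0.0151 -0.008  -0.003  -0.0007]
z 0.011 n 19 x [-0.0039 -0.0028 -0.0021 -0.0019 -0.0013]
z 0.017 n 10 x [-0.003  -0.0026 -0.002  -0.0011 -0.0002]
z 0.023 n 17 x [-0.0122 -0.0101 -0.0054 -0.0023 -0.0003]
z 0.029 n 45 x [-0.0157 -0.0095 -0.0052 -0.0017  0.0001]
z 0.035 n 29 x [-0.0084 -0.0025 -0.0018 -0.0013 -0.0005]
z 0.041 n 7 x [-0.0041 -0.0032 -0.003  -0.0017 -0.0013]
```

In the tool's units: 0.032 m is 0.64, -0.008 m is -0.16.

creep_tool --ticks '{"steps": [[-0.16,0.64,0,0,0.03],[-0.16,0.64,0,0,0.03],[-0.16,0.64,0,0,0.03],[-0.16,0.64,0,0,0.03],[-0.16,0.64,0,0,0.03],[-0.16,0.64,0,0,0.03],[0,0,0,0,0.03],[0,0,0,0,0.03]]}'

```text
time_s: 24.7
position: [0.5136, -0.2918, 0.1486]
tool_rot: [[0.889, 0.458, -0.002], [0.458, -0.889, 0.002], [-0.001, -0.003, -1.0]]
ft_force: [0.5, 0.8, -2.3]
grip_width: 0.0377
gripper_force: 21.0
```

```bash
python3 st.py 0.5108 -0.2960 0.052
```

```text
t 24.7 p [ 0.5136 -0.2918  0.1486] yaw 27.28 tilt 0.18 F [ 0.5  0.8 -2.3] w 0.0377 gf 21.0 q [-41.  31.  77.   0.  72.  22.]
tool delta [-0.0044  0.0027  0.0966]
```

In the tool's units: 0.03 m is 0.6, 0.006 m is 0.12.

creep_tool --ticks '{"steps": [[0,0,0.6,0,0.03],[0,0,0.6,0,0.03],[0,0,0.6,0,0.03],[0,0,0.12,0,0.03],[0,0,0,0,0.03],[0,0,0,0,0.03]]}'

```text
time_s: 25.3
position: [0.5148, -0.292, 0.0557]
tool_rot: [[0.888, 0.46, 0.001], [0.46, -0.888, -0.001], [0.001, 0.002, -1.0]]
ft_force: [-0.4, -0.1, -0.8]
grip_width: 0.0372
gripper_force: 21.0
```

```bash
python3 st.py 0.5108 -0.2960 0.052
```

```text
t 25.3 p [ 0.5148 -0.292   0.0557] yaw 27.37 tilt 0.11 F [-0.4 -0.1 -0.8] w 0.0372 gf 21.0 q [-41.  38.  82.   0.  60.  22.]
tool delta [-0.0054  0.0017  0.0037]
```

In the tool's units: 0.0035 m is 0.07, -0.003 m is -0.06.

creep_tool --ticks '{"steps": [[-0.06,0.03,0.07,0,0.03],[-0.06,0,0,0,0.03],[-0.04,0,0,0,0.03],[-0.02,0,0,0,0.03],[0,0,0,0,0.03]]}'

```text
time_s: 25.8
position: [0.5077, -0.2973, 0.0516]
tool_rot: [[0.889, 0.459, 0.003], [0.459, -0.889, -0.0], [0.002, 0.001, -1.0]]
ft_force: [4.0, 2.7, 0.0]
grip_width: 0.0375
gripper_force: 21.2
```

```bash
python3 st.py
```

```text
t 25.8 p [ 0.5077 -0.2973  0.0516] yaw 27.31 tilt 0.15 F [4.  2.7 0. ] w 0.0375 gf 21.2 q [-42.  38.  83.   0.  59.  21.]
```

In the tool's units: -0.006 m is -0.12, -0.0055 m is -0.11.

creep_tool --ticks '{"steps": [[-0.08,0,-0.12,0,0.03],[-0.08,0,-0.12,0,0.03],[-0.08,0,-0.12,0,0.03],[-0.08,0,-0.12,0,0.03],[-0.1,0,-0.1,0,0.03],[-0.1,0,-0.1,0,0.03],[-0.11,0,-0.08,0,0.03],[-0.11,0,-0.08,0,0.03]]}'

```text
time_s: 26.6
position: [0.4736, -0.3148, 0.0932]
tool_rot: [[0.888, 0.459, 0.0], [0.459, -0.888, -0.0], [0.0, 0.0, -1.0]]
ft_force: [2.2, 2.1, -1.5]
grip_width: 0.0374
gripper_force: 24.7
```

```bash
python3 st.py
```

```text
t 26.6 p [ 0.4736 -0.3148  0.0932] yaw 27.33 tilt 0.01 F [ 2.2  2.1 -1.5] w 0.0374 gf 24.7 q [-46.  33.  84.  -0.  63.  17.]
```

creep_tool --ticks '{"steps": [[-0.12,0,-0.07,0,0.03],[-0.12,0,-0.06,0,0.03],[-0.13,0,-0.05,0,0.03],[-0.13,0,-0.04,0,0.03],[-0.12,0,-0.03,0,0.03],[-0.08,0,-0.02,0,0.03],[0,0,0,0,0.03]]}'

```text
time_s: 27.3
position: [0.4426, -0.3309, 0.1065]
tool_rot: [[0.889, 0.459, 0.0], [0.459, -0.889, -0.0], [-0.0, 0.0, -1.0]]
ft_force: [3.8, 0.5, -0.3]
grip_width: 0.0373
gripper_force: 24.8
```

```bash
python3 st.py; python3 look.py o side; python3 prof.py o
```

```text
t 27.3 p [ 0.4426 -0.3309  0.1065] yaw 27.31 tilt 0.02 F [ 3.8  0.5 -0.3] w 0.0373 gf 24.8 q [-49.  31.  86.  -0.  63.  14.]
side [[474.6, 0.0, 278.5], [0.0, 474.6, 210.1], [0.0, 0.0, 1.0]] cam [ 1.076 -0.231  0.691] [[0.16, 0.99, 0.01], [0.68, -0.1, -0.72], [-0.71, 0.12, -0.69]]
z 0.005 n 41 x [-0.0031  0.0003  0.0018  0.004   0.0091]
z 0.011 n 62 x [0.0012 0.0061 0.008  0.0104 0.0203]
z 0.017 n 63 x [0.0029 0.016  0.0218 0.0247 0.0292]
z 0.023 n 72 x [-0.0008  0.0245  0.0285  0.0309  0.0334]
z 0.029 n 20 x [-0.0032 -0.001   0.0033  0.0286  0.0306]
z 0.035 n 25 x [-0.0065  0.0008  0.0247  0.026   0.0273]
z 0.041 n 33 x [-0.0437 -0.0402 -0.0047  0.0223  0.0248]
z 0.047 n 22 x [-0.0433 -0.0092  0.0185  0.0195  0.0206]
z 0.053 n 16 x [-0.0131  0.015   0.0163  0.0166  0.0176]
z 0.059 n 10 x [0.0111 0.0119 0.0128 0.0131 0.0149]
z 0.065 n 11 x [0.0083 0.0095 0.0101 0.0109 0.0111]
z 0.071 n 14 x [0.0051 0.0058 0.0063 0.0071 0.0078]
z 0.077 n 12 x [0.0009 0.0024 0.0032 0.0038 0.0051]
z 0.083 n 6 x [-0.0013 -0.0005  0.0002  0.0008  0.0019]
```

creep_tool --ticks '{"steps": [[0,0,-0.4,0,0.03],[0.6,0,0,0,0.03],[0.6,0,0,0,0.03],[0.26,-0.56,0,0,0.03],[0.26,-0.56,0,0,0.03],[0.26,-0.56,0,0,0.03],[0.26,-0.56,0,0,0.03],[0.26,-0.56,0,0,0.03],[0,0,0.4,0,0.03],[0,0,0.2,0,0.03]]}'

```text
time_s: 28.35
position: [0.4889, -0.1481, 0.0951]
tool_rot: [[0.888, 0.461, -0.003], [0.461, -0.888, 0.0], [-0.002, -0.001, -1.0]]
ft_force: [-0.2, 0.3, -1.2]
grip_width: 0.0372
gripper_force: 24.7
```

creep_tool --ticks '{"steps": [[0,0,0,0,0.03],[0,0,0,0,0.03]]}'

```text
time_s: 28.55
position: [0.4897, -0.1495, 0.0963]
tool_rot: [[0.889, 0.459, -0.001], [0.459, -0.889, -0.0], [-0.001, -0.0, -1.0]]
ft_force: [-0.0, -1.1, -1.9]
grip_width: 0.0375
gripper_force: 24.7
```

```bash
python3 st.py
```

```text
t 28.6 p [ 0.4897 -0.1495  0.0963] yaw 27.3 tilt 0.04 F [-0.  -1.1 -1.9] w 0.0375 gf 24.7 q [-30.  28.  93.  -0.  58.  32.]
```

Press lightly, then sweep.

In the tool's units: 0.005 m is 0.1, 0.003 m is 0.06.

creep_tool --ticks '{"steps": [[0,0,0.1,0,0.03],[0,0,0.06,0,0.03],[0,0,0,0,0.03]]}'

```text
time_s: 28.85
position: [0.4916, -0.1499, 0.091]
tool_rot: [[0.889, 0.459, 0.006], [0.459, -0.889, -0.003], [0.004, 0.006, -1.0]]
ft_force: [0.8, 1.5, 19.8]
grip_width: 0.0374
gripper_force: 27.7
```

```bash
python3 st.py
```

```text
t 28.9 p [ 0.4916 -0.1499  0.091 ] yaw 27.3 tilt 0.4 F [ 0.8  1.5 19.8] w 0.0374 gf 27.7 q [-30.  29.  94.   0.  57.  32.]
```

creep_tool --ticks '{"steps": [[-0.08,0,0,0,0.03],[-0.08,0,-0.02,0,0.03],[-0.08,0,0,0,0.03],[-0.08,0,0,0,0.03]]}'

```text
time_s: 29.25
position: [0.4766, -0.1569, 0.0906]
tool_rot: [[0.889, 0.459, 0.004], [0.459, -0.889, -0.002], [0.003, 0.003, -1.0]]
ft_force: [1.8, 1.4, 4.5]
grip_width: 0.0374
gripper_force: 26.5
```

```bash
python3 st.py; python3 look.py p side;python3 prof.py p|tail -8
```

```text
t 29.2 p [ 0.4766 -0.1569  0.0906] yaw 27.3 tilt 0.25 F [1.8 1.4 4.5] w 0.0374 gf 26.5 q [-32.  28.  96.   0.  56.  31.]
side [[474.6, 0.0, 278.5], [0.0, 474.6, 210.1], [0.0, 0.0, 1.0]] cam [ 1.076 -0.231  0.691] [[0.16, 0.99, 0.01], [0.68, -0.1, -0.72], [-0.71, 0.12, -0.69]]
z 0.029 n 28 x [0.0018 0.0072 0.0299 0.0307 0.0319]
z 0.035 n 21 x [-0.0011  0.0057  0.0284  0.0288  0.0294]
z 0.041 n 14 x [0.0036 0.0255 0.0263 0.0271 0.0276]
z 0.047 n 11 x [0.0233 0.0242 0.0248 0.0252 0.0257]
z 0.053 n 13 x [0.0212 0.0218 0.0226 0.0229 0.0237]
z 0.059 n 12 x [0.0189 0.0199 0.0202 0.0208 0.0218]
z 0.065 n 10 x [0.0176 0.018  0.0182 0.0191 0.0193]
z 0.071 n 2 x [0.0167 0.0167 0.0168 0.0168 0.0168]
```

In the tool's units: -0.004 m is -0.08, -0.002 m is -0.04.

creep_tool --ticks '{"steps": [[-0.08,0,0,0,0.03],[-0.08,0,0.02,0,0.03],[-0.08,0,0.02,0,0.03],[-0.08,0,0.02,0,0.03],[-0.08,0,0.02,0,0.03],[-0.08,0,0.02,0,0.03],[-0.08,0,0.02,0,0.03],[-0.04,0,0.02,0,0.03],[0,0,0,0,0.03]]}'

```text
time_s: 30.2
position: [0.449, -0.1702, 0.0828]
tool_rot: [[0.889, 0.459, 0.001], [0.459, -0.889, -0.0], [0.001, 0.001, -1.0]]
ft_force: [2.1, 0.8, 7.9]
grip_width: 0.0373
gripper_force: 27.6
```

```bash
python3 st.py; python3 look.py q side;python3 prof.py q
```

```text
t 30.2 p [ 0.449  -0.1702  0.0828] yaw 27.31 tilt 0.07 F [2.1 0.8 7.9] w 0.0373 gf 27.6 q [-35.  27.  99.   0.  54.  28.]
side [[474.6, 0.0, 278.5], [0.0, 474.6, 210.1], [0.0, 0.0, 1.0]] cam [ 1.076 -0.231  0.691] [[0.16, 0.99, 0.01], [0.68, -0.1, -0.72], [-0.71, 0.12, -0.69]]
z -0.001 n 15 x [-0.0973 -0.0932 -0.0887  0.0296  0.0352]
z 0.005 n 161 x [-0.0987  0.007   0.0174  0.0319  0.0378]
z 0.011 n 43 x [0.0076 0.0116 0.0354 0.0366 0.0379]
z 0.017 n 43 x [0.0068 0.012  0.0354 0.0361 0.0384]
z 0.023 n 32 x [0.0082 0.035  0.0362 0.0368 0.0379]
z 0.029 n 24 x [0.0346 0.0365 0.0368 0.0372 0.0382]
z 0.035 n 24 x [0.0347 0.0356 0.0363 0.0368 0.0382]
z 0.041 n 22 x [0.0352 0.0362 0.0366 0.0374 0.039 ]
z 0.047 n 23 x [0.034  0.036  0.0363 0.0373 0.0382]
z 0.053 n 23 x [-0.0881  0.0361  0.0365  0.0375  0.0383]
z 0.059 n 20 x [-0.0892  0.036   0.0365  0.0369  0.0394]
```

Upright. Regrip on centre, firmly, and lift.

In the tool's units: 0.011 m is 0.22, 0.01 m is 0.2.

creep_tool --ticks '{"steps": [[0,0,0,0,0.07],[0,0,0,0,0.07],[0,0,0,0,0.07],[0.18,0,0,0,0.07],[0.16,0,0,0,0.07],[0,0,0.22,0,0.07],[0,0,0.2,0,0.07],[0,0,0,0,0.03],[0,0,0,0,0.03],[0,0,0,0,0.03]]}' --grip_force 50

```text
time_s: 31.25
position: [0.4639, -0.1622, 0.0614]
tool_rot: [[0.888, 0.459, -0.0], [0.459, -0.888, 0.0], [-0.0, -0.0, -1.0]]
ft_force: [-0.8, 0.1, -1.2]
grip_width: 0.0375
gripper_force: 50.2
```

creep_tool --ticks '{"steps": [[0,0,0,0,0.03],[0,0,0,0,0.03],[0,0,0,0,0.03],[0,0,-0.5,0,0.03],[0,0,-0.6,0,0.03],[0,0,-0.6,0,0.03],[0,0,-0.6,0,0.03],[0,0,-0.6,0,0.03],[0,0,-0.5,0,0.03],[0,0,0,0,0.03]]}'

```text
time_s: 32.25
position: [0.4648, -0.1626, 0.2343]
tool_rot: [[0.888, 0.459, 0.005], [0.459, -0.888, -0.003], [0.003, 0.006, -1.0]]
ft_force: [0.0, 1.0, -2.1]
grip_width: 0.0373
gripper_force: 50.8
```

creep_tool --ticks '{"steps": [[0,0,0,0,0.03],[0,0,0,0,0.03],[0,0,0,0,0.03],[0,0,0,0,0.03],[0,0,0,0,0.03]]}'

```text
time_s: 32.75
position: [0.4639, -0.1621, 0.2309]
tool_rot: [[0.888, 0.459, -0.001], [0.459, -0.888, 0.0], [-0.0, -0.001, -1.0]]
ft_force: [0.0, -0.4, -1.4]
grip_width: 0.0376
gripper_force: 50.8
```

```bash
python3 st.py; python3 look.py r side top;python3 prof.py r; python3 -c "
import cv2
a=cv2.imread('pics/side_r.png')[80:280,180:440];cv2.imwrite('pics/r1.png',cv2.resize(a,None,fx=3,fy=3))"
```

```text
t 32.8 p [ 0.4639 -0.1621  0.2309] yaw 27.34 tilt 0.05 F [ 0.  -0.4 -1.4] w 0.0376 gf 50.8 q [-33.  17.  86.  -0.  77.  30.]
side [[474.6, 0.0, 278.5], [0.0, 474.6, 210.1], [0.0, 0.0, 1.0]] cam [ 1.076 -0.231  0.691] [[0.16, 0.99, 0.01], [0.68, -0.1, -0.72], [-0.71, 0.12, -0.69]]
top [[434.0, 0.0, 285.1], [0.0, 434.0, 209.3], [0.0, 0.0, 1.0]] cam [ 0.248 -0.155  1.056] [[-0.01, -1.0, -0.02], [-0.98, 0.02, -0.19], [0.19, 0.02, -0.98]]
z -0.007 n 59 x [-0.0089 -0.0052  0.0179  0.0191  0.021 ]
z -0.001 n 36 x [0.0174 0.0187 0.0193 0.0196 0.0215]
z 0.005 n 43 x [0.0176 0.0188 0.0197 0.0201 0.0208]
z 0.011 n 38 x [0.018  0.0192 0.0196 0.0202 0.0212]
z 0.017 n 34 x [0.0186 0.0192 0.0197 0.0201 0.0213]
z 0.023 n 33 x [0.018  0.0189 0.0195 0.0202 0.0214]
z 0.029 n 35 x [0.0168 0.0194 0.0198 0.0201 0.0211]
z 0.035 n 34 x [0.0173 0.0189 0.0195 0.02   0.0213]
z 0.041 n 35 x [0.0181 0.0193 0.0196 0.02   0.0214]
z 0.047 n 32 x [0.0178 0.0186 0.0194 0.0199 0.0213]
z 0.053 n 34 x [0.017  0.0186 0.0193 0.0199 0.0215]
z 0.059 n 27 x [0.0182 0.0188 0.0194 0.0199 0.0215]
```

View pics/r1.png

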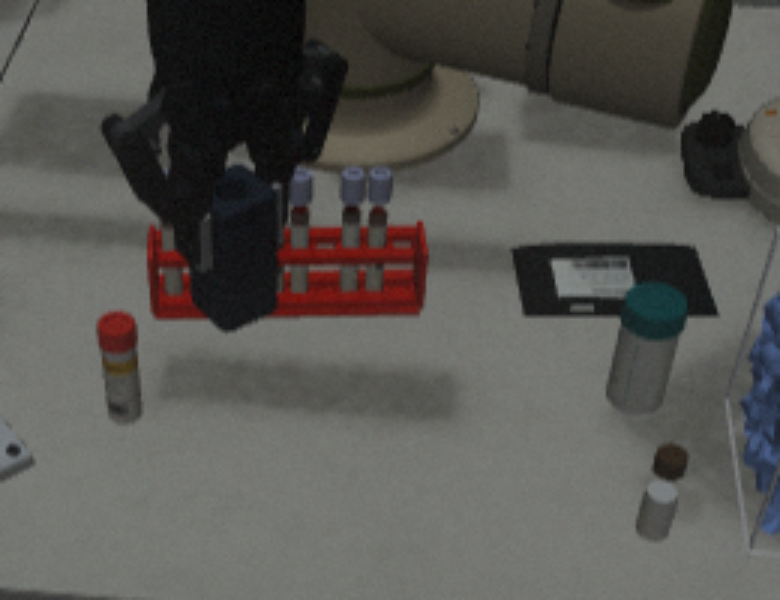

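The insert is held upright at crop (237,250), its bottom about 0.17 m above the worktop, and the jars and vial are still standing. Handing in.

```bash
python3 -c "
from rig import close_job; print(close_job())"
```

```text
the job is handed in; nothing more can be done
None
```

The job is handed in: the insert went bored end down over the pin, was let go and sat home on the collar. It was then turned over and is now held upright, hole up, with about 17 cm of air under it; the jars and vial were not touched, at about 33 s of the 72 s allowed.

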